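Clear the coffee-break snack board: tongs for the sugar, tip the biscuits, shut the tin

ROBOT

A 7-joint arm with a two-finger parallel gripper is mounted at the origin on a cart in front of the work surface, level with it; the furniture and walls round the work are solid. World frame = base frame: x ahead of the robot, y to its left, z up, the work surface at z = 0. Lengths are in m, angles in degrees, forces in N, time in s.
With the tool pointing down it reaches from about 0.4 to 0.85 m from the base axis. Payload 4.4 kg.
Tool frame: the origin (TCP) lies on the mounting face of the last link; the fingertips stand 199 mm ahead of it and the grasp point (between the pads) lies 180 mm ahead of it (robot.tcp_to_grasp is the distance from the TCP to the grasp point, in m); z points along the fingers, y is the line along which they close (so a half turn about z gives the same grasp; the last joint's range is limited). The gripper opens to 94 mm and grips with 3 to 60 N. Pads are 16 mm wide; open, the fingers measure 119 mm over their backs; the gripper's body (75 mm by 177 mm) begins 78 mm behind the grasp point.
Start: joints at [61.948, 36.005, 2.206, 86.941, -1.547, 57.084, -1.146], TCP at [0.267, -0.592, 0.405] pointing down, gripper open.
Joint ranges: [-175.42, 175.42], [-21.48, 121.26], [-71.46, 75.88], [10.55, 141.38], [-63.04, 243.04], [13.31, 113.54], [-168.57, 168.57]. Speed limits (degrees/s): [147.25, 147.25, 180, 180, 180, 180, 180].

INTERFACE

Orientations are given as a 3x3 rotation matrix whose columns are the frame's x, y, z axes.
In Python, from plant import robot gives the robot as it stands.
- The arm moves only by the shell command python3 jog.py 'ROWS' [OPENING]. ROWS is a JSON list of rows, 1 to 10 of them, each written [[dx, dy, dz], [rx, ry, rz]]: dx, dy, dz in shares of the most that a row can go, 1 being 62.5 mm, then a rotation vector rx, ry, rz in units of 5 degrees; each row shifts and turns the commanded pose from where the row before left it, along the tool's axes as they then stand; what a row does not reach is not made up. A row lasts 1/8 s, in which the tool goes at most 0.0625 m and 10.7 degrees, less where a joint would pass 70% of its speed; a pose out of reach is approached as far as the arm can. OPENING is the opening from 0.0 (shut) to 1.0 (fully open), set as the command begins (- or left out keeps the last). The fingers move at their own pace and stop on an object; the grip force is fixed at half the most. Time passes only in rows, so rows that do not move let the fingers close. It prints the time, the measured TCP pose, the force, the opening and the grip force at its end. Input that does not fit is refused with a message, and nothing moves.
- robot.sense(): the state, without advancing time (a new reading comes with each control period).
- robot.camera(name): name is "side" or "top"; returns a dict with "color" (480x640x3 uint8, blue, green, red), "fx", "fy", "cx", "cy" (pixels), "view" (4x4, takes a point from world to camera coordinates). Camera axes: x right, y up, looking along -z (the intrinsics and any distortion apply to the point x, -y, -z); pixel columns grow to the right and rows downward; lengths in m; the calibration is good to about 2 mm. A picture is of the moment at which its call begins. There is no depth.
- robot.sign_off(): hands the job in; it is judged then, once.
The state is a dict: "time_s": time; "q": joint angles; "qvel": joint speeds; "joint_torque": joint torques, N m; "ee_pos": TCP position; "orientation": TCP orientation; "force": force on the tool from outside, world axes, zero at the start; "torque": the same for the moment, N m; "finger_gap": opening from 0.0 (shut) to 1.0 (fully open); "grasp_force": force on a finger pad.
Only numpy, scipy, OpenCV 4.12 (cv2) and the standard library are available. Lean on these libraries where they do the work, as an engineer would, in place of code of your own. Each camera call takes 0.05 s, during which the arm holds its last target. There are 200 camera calls.

TASK

Clear the snack board after the coffee break without the gripper ever touching the food: first move every sugar lump from the board into the white sugar bowl near the caddy with the sprung tongs, which end standing in their steel caddy again. Then take the board by its upright handle, tip the biscuits off its open end into the green tin, lay the empty board flat on the worktop and shut the tin's lid fully. Food that falls aside must still get to its place (with the tongs), and leave the salt shaker, the timer and the mug at the back left where they are.

Things in the scene. Friction and masses are not known exactly. Their poses are not given: they have to be found in the camera images.
- tongs: stainless sprung tongs with dark rubber grips, 160 mm tall, 80 g, standing upright on their tips in the caddy. Origin between the two tips at their lower end; z runs up to the bow on top, y is the line along which the arms open and close, x is across the 14 mm wide strips. Each arm hinges on the bow at z = 148, y = +-10 mm. Jaws 5 mm thick (y), 15 mm wide (x), 26 mm tall
- tongs_grip (a point): point midway between the arms, 84 mm above the tips: squeeze here along the tongs' y. Width over the arms' backs here: 39 mm left alone (jaw gap 44 mm, 54 mm over the jaws' outsides), 35 mm jaw gap about 36, 26 mm jaw gap 16 (arms parallel), 23 mm shut on nothing. The spring pushes back with 2 N a side when just touched, 5 N with the arms parallel; a 30 N grip holds a lump well
- tongs_arm_l (a joint): angle by which one tong arm is squeezed in from its rest (the other follows equally): 0 left alone, 0.095 parallel, 0.15 shut
- caddy: open stainless tongs caddy, does not move; a cup of 22 mm (its x) by 64 mm (its y) inside, rim 50 mm above the worktop, inner floor at 4 mm, on a 62 x 100 mm foot plate. Origin at the centre of its underside. The tongs stand in it, opening along its y
- board: wooden snack board, 130 mm (its x) by 245 mm (its y), 8 mm thick, origin at the centre of its underside. Open lip at y = -122 mm. Rails 14 mm high above the surface on both long sides (inner faces at x = +-57) and across at y = 64 to 73: the food lies within. Then a bare end and the upright handle. About 260 g (varies by 20 %); food slides off it at 27 to 35 degrees
- board_handle (a point): centre of the board's upright handle, at the board's y = 114 mm, 34 mm above its underside; the handle is 12 mm thick (y), 90 mm wide (x), its top 50 mm above the underside, 36 mm free between rail and handle: pinch it from above along the board's y
- board_lip (a point): middle of the open end of the board's surface
- tin: green square biscuit tin, does not move; 170 x 170 mm, 88 mm high, walls and floor 4 mm, brass beading. Origin at the centre of its underside; the lid is hinged on its +x rim (away from the robot)
- tin_lid (a joint): angle of the tin's lid: 0 shut, grows to 1.9 as it opens up and back; starts open at 1.45 to 1.8. Its hinge is stiff: the lid stays where it is left and takes about 1 N at the edge to push
- tin_lid_hinge (a point): middle of the lid's hinge line (along the tin's y), at the tin's +x rim, 88 mm above the worktop. The lid plate is 170 mm deep, 170 mm wide, 6 mm thick; its inner face lies on the hinge line when shut and its outer face is 6 mm above. A knob stands up to about 45 mm off the outer face, in the middle, 140 mm from the hinge
- lid_edge (a point): middle of the free edge of the lid plate, 170 mm from the hinge
- sugar_bowl: white bowl on the worktop near the caddy, 113 mm across the rim, 64 mm high, loose; origin at the centre of its underside
- salt: white salt shaker, 43 mm across, 73 mm high; bystander
- kitchen_timer: white timer with red knob, 62 mm across, 44 mm high; bystander
- mug_side: white mug, 92 mm high, 74 mm across with a handle; the origin is the centre of its underside's outline, cup and handle together; bystander
- lump_0: white sugar lump, 26 mm (x) by 17 mm (y) by 15 mm high; origin at the centre of its underside; 2 to 4 of the four are present, on the board
- lump_1: white sugar lump, 26 mm (x) by 17 mm (y) by 15 mm high; origin at the centre of its underside; 2 to 4 of the four are present, on the board
- lump_2: white sugar lump, 26 mm (x) by 17 mm (y) by 15 mm high; origin at the centre of its underside; 2 to 4 of the four are present, on the board
- lump_3: white sugar lump, 26 mm (x) by 17 mm (y) by 15 mm high; origin at the centre of its underside; 2 to 4 of the four are present, on the board
- biscuit_0: golden-brown domed biscuit, 29 mm across, 20 mm high, flat underside; origin at the centre of its underside; 2 to 4 of the four are present, on the board
- biscuit_1: golden-brown domed biscuit, 29 mm across, 20 mm high, flat underside; origin at the centre of its underside; 2 to 4 of the four are present, on the board
- biscuit_2: golden-brown domed biscuit, 29 mm across, 20 mm high, flat underside; origin at the centre of its underside; 2 to 4 of the four are present, on the board
- biscuit_3: golden-brown domed biscuit, 29 mm across, 20 mm high, flat underside; origin at the centre of its underside; 2 to 4 of the four are present, on the board

How it is judged:
By the outcome, as a careful person would: the job done as asked, in the order asked, and still so for the second after the job is handed in, with the robot touching nothing.
Of lump_0, lump_1, lump_2, lump_3 only 2 to 4 are there at a start; the rules pass over those that are not, and their reading is None.
Of biscuit_0, biscuit_1, biscuit_2, biscuit_3 only 2 to 4 are there at a start; the rules pass over those that are not, and their reading is None.
At some moment in a run one of sugar_bowl, lump_0, lump_1, lump_2, lump_3 may be knocked a few centimetres aside while the robot is not near it.
It also fails if it takes over 210 s, if anything falls off the work surface, if the arm or the gripper's body presses on something with over 40 N, if the wrist force passes 120 N, or if a joint passes its speed limit or range.

## Working session

There is one attempt and no reset: what is moved stays moved. The work goes in short steps, Python scripts to look and compute and a shell command to move; the robot and the scene stay as the last step left them, time stands still between calls to the robot, and variables do not carry over. Pictures are saved under pics/ and viewed, at most 14 in all, crops included, and the job is handed in when it is done.

```bash
ls; mkdir -p pics; python3 - <<'E'
from plant import robot
import cv2,numpy as np
for n in("top","side"):
    c=robot.camera(n); cv2.imwrite(f"pics/{n}0.png",c["color"]); print(n,c["fx"],c["fy"],c["cx"],c["cy"],[k for k in c]); print(np.round(c["view"],4))
s=robot.sense();print(s["time_s"],s["ee_pos"],np.round(s["orientation"],3),s["finger_gap"],s["force"])
E
```

```text
jog.py
pics
plant.py
top 458.26875433658586 458.26875433658586 317.85769985254785 238.36259400412254 ['color', 'fx', 'fy', 'cx', 'cy', 'view']
[[ 0.0188 -0.9998 -0.0074  0.0382]
 [ 0.9894  0.0176  0.1445 -0.5316]
 [-0.1443 -0.0101  0.9895 -1.107 ]
 [ 0.      0.      0.      1.    ]]
side 567.3693815082321 567.3693815082321 319.4574707230121 236.67116590656272 ['color', 'fx', 'fy', 'cx', 'cy', 'view']
[[ 0.464   0.8858 -0.006  -0.2901]
 [-0.7174  0.3798  0.5841  0.2962]
 [ 0.5196 -0.2668  0.8117 -1.6667]
 [ 0.      0.      0.      1.    ]]
0.1 [ 0.26721675 -0.59226336  0.40386837] [[ 0.912  0.411 -0.001]
 [ 0.411 -0.912  0.001]
 [-0.    -0.002 -1.   ]] 1.0007969918786377 [ 0.69102275 -0.03332198 -0.14507149]
```
View pics/top0.png

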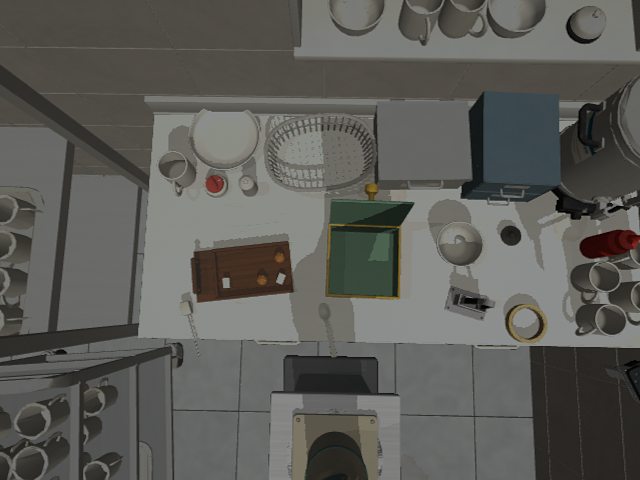

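View pics/side0.png

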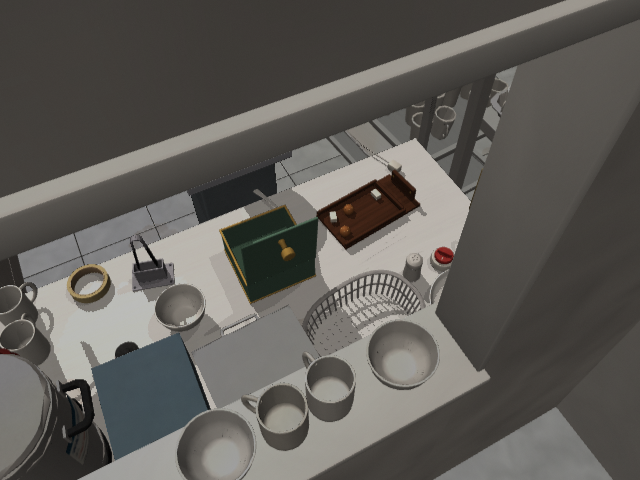

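The top view shows the board on the left (lip to the right, handle at x≈195), lumps near (226,283) and (280,279), biscuits near (279,257) and (262,280). The tin is in the middle, the bowl at (460,243) and the caddy with tongs at (468,303). Next I'll enlarge two crops.

```bash
python3 - <<'E'
import cv2
t=cv2.imread("pics/top0.png")
cv2.imwrite("pics/c1.png",cv2.resize(t[235:310,182:302],None,fx=6.5,fy=6.5,interpolation=2))
a=cv2.resize(t[215:325,430:500],None,fx=5,fy=5,interpolation=2)
s=cv2.imread("pics/side0.png"); b=cv2.resize(s[230:340,120:210],None,fx=5,fy=5,interpolation=2)
cv2.imwrite("pics/c2.png",cv2.hconcat([a,b]))
E
cat > h.py <<'E'
import numpy as np,cv2
from plant import robot
def cal(n):
    c=robot.camera(n);return c
def ray(c,u,v,z):
    V=np.array(c["view"]);R=V[:3,:3];t=V[:3,3]
    d=R.T@np.array([(u-c["cx"])/c["fx"],-(v-c["cy"])/c["fy"],-1]);o=-R.T@t
    return np.round(o+d*(z-o[2])/d[2],4)
def proj(c,p):
    q=np.array(c["view"])[:3,:3]@np.array(p)+np.array(c["view"])[:3,3]
    return np.round([c["cx"]+c["fx"]*q[0]/-q[2],c["cy"]-c["fy"]*q[1]/-q[2]],1)
def tri(cs,uvs):
    A=[];b=[]
    for c,(u,v) in zip(cs,uvs):
        V=np.array(c["view"]);k=[(u-c["cx"])/c["fx"],-(v-c["cy"])/c["fy"]]
        for i in(0,1):
            A.append(V[i,:3]+k[i]*V[2,:3]);b.append(-(V[i,3]+k[i]*V[2,3]))
    return np.round(np.linalg.lstsq(np.array(A),np.array(b),rcond=None)[0],4)
def st():
    s=robot.sense();R=np.array(s["orientation"]);p=np.array(s["ee_pos"]);return s,R,p,p+R[:,2]*robot.tcp_to_grasp
E
```

View pics/c1.png

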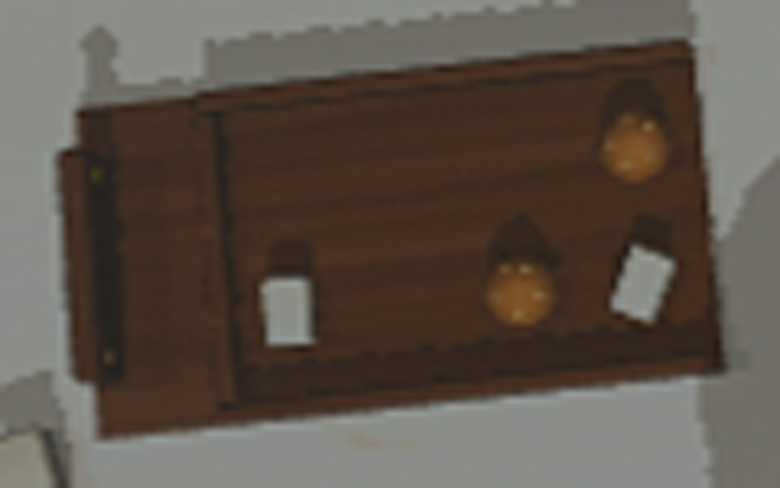

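View pics/c2.png

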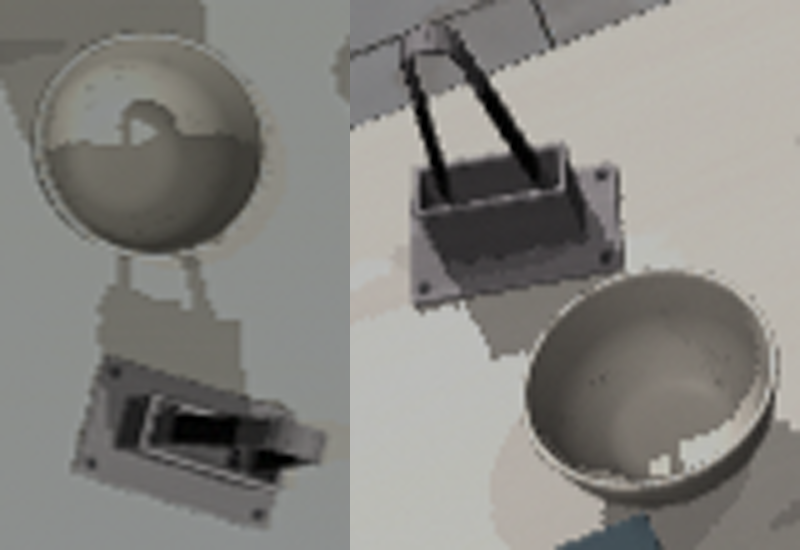

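```bash
python3 - <<'E'
from h import *
t=cal("top");s=cal("side")
f=lambda x,y:(182+x/6.5,235+y/6.5)
g=lambda x,y:(430+x/5,215+y/5)
k=lambda x,y:(120+(x-350)/5,230+y/5)
for n,p,z in[("bare far",(80,108),.008),("bare near",(100,437),.008),("rail far lip",(690,42),.022),("near lip",(720,372),.022),("handle far",(60,150),.05),("handle near",(78,380),.05),("lumpA",(288,312),.023),("lumpB",(643,284),.023),("lB long1",(660,247),.023),("lB l2",(627,318),.023),("bisC",(635,150),.016),("bisD",(520,294),.016)]: print(n,ray(t,*f(*p),z))
for n,p,z in[("bowl",(148,142),.064),("foot a",(107,353),.003),("foot b",(75,472),.003),("foot c",(270,525),.003),("rim a",(152,396),.05),("rim b",(140,447),.05)]: print(n,ray(t,*g(*p),z))
for n,p,z in[("S foot1",(615,165),.003),("S foot2",(622,270),.003),("S foot3",(415,307),.003),("S bowl",(650,385),.064),("S rim fl",(413,170),.05),("S rim",(415,212),.05),("S rim",(567,147),.05),("S rim",(572,180),.05)]:print(n,ray(s,*k(*p),z))
print("bow",tri([t,s],[g(285,437),k(432,38)]))
for z in(.148,.16): print("bowtop",ray(t,*g(285,437),z),ray(s,*k(432,38),z))
# tin corners (image eyeballed): rim z=.088
for p in[(328,225),(399,225),(397,299),(326,296)]:print("tin",ray(t,*p,.088))
print("lid edge",tri([t,s],[(413,202),(244,246)]),tri([t,s],[(331,200),(314,221)]),"lumps side",ray(s,334,217,.023),ray(s,376,195,.023), "knob",tri([t,s],[(371,188),(288,251)]))
E
```

```text
bare far [0.4953 0.3641 0.008 ]
bare near [0.3671 0.3489 0.008 ]
rail far lip [0.5239 0.1232 0.022 ]
near lip [0.3963 0.1081 0.022 ]
handle far [0.4745 0.3589 0.05  ]
handle near [0.3881 0.3471 0.05  ]
lumpA [0.4161 0.275  0.023 ]
lumpB [0.4294 0.1386 0.023 ]
lB long1 [0.4438 0.1325 0.023 ]
lB l2 [0.4162 0.1444 0.023 ]
bisC [0.4819 0.1439 0.016 ]
bisD [0.425  0.1868 0.016 ]
bowl [ 0.5208 -0.2977  0.064 ]
foot a [ 0.421  -0.2925  0.003 ]
foot b [ 0.361  -0.2751  0.003 ]
foot c [ 0.3366 -0.3721  0.003 ]
rim a [ 0.3984 -0.3006  0.05  ]
rim b [ 0.3738 -0.2942  0.05  ]
S foot1 [ 0.3625 -0.2714  0.003 ]
S foot2 [ 0.4219 -0.2883  0.003 ]
S foot3 [ 0.3952 -0.3828  0.003 ]
S bowl [ 0.5256 -0.2976  0.064 ]
S rim fl [ 0.3544 -0.3583  0.05  ]
S rim [ 0.3777 -0.3644  0.05  ]
S rim [ 0.376  -0.2894  0.05  ]
S rim [ 0.3951 -0.2933  0.05  ]
bow [ 0.3782 -0.3241  0.1644]
bowtop [ 0.3786 -0.3293  0.148 ] [ 0.3643 -0.3251  0.148 ]
bowtop [ 0.3785 -0.325   0.16  ] [ 0.3742 -0.3248  0.16  ]
tin [0.5564 0.0236 0.088 ]
tin [ 0.5594 -0.1466  0.088 ]
tin [ 0.3833 -0.1407  0.088 ]
tin [0.3872 0.0257 0.088 ]
lid edge [ 0.5769 -0.1433  0.263 ] [0.5792 0.017  0.2491] lumps side [0.4361 0.1415 0.023 ] [0.4234 0.2748 0.023 ] knob [ 0.6112 -0.0631  0.235 ]
```

```bash
python3 - <<'E'
import cv2
s=cv2.imread("pics/side0.png");t=cv2.imread("pics/top0.png")
b=cv2.resize(s[190:310,210:330],None,fx=3.3,fy=4,interpolation=2)
a=cv2.resize(t[175:310,315:415],None,fx=3.5,fy=3.555,interpolation=2)
cv2.imwrite("pics/c3.png",cv2.hconcat([a,b]))
E
```

```text
(no output)
```

View pics/c3.png

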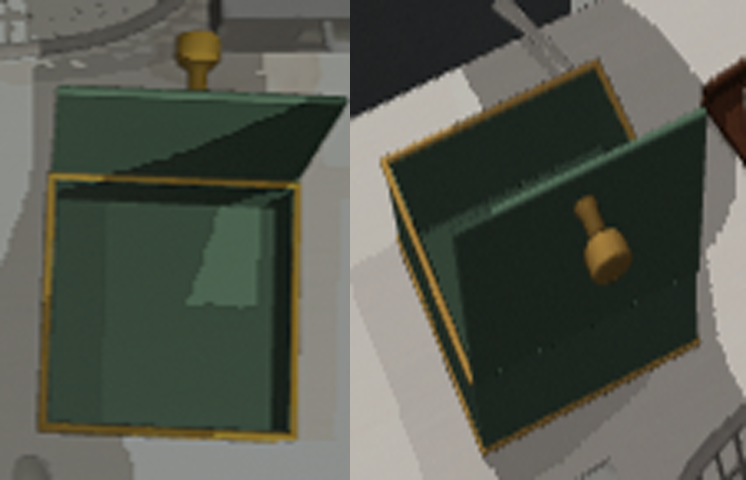

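The crops give me the caddy axis, lumps, tin rim and lid (about 96° open). I'll work out the move to above the tongs.

```bash
cat > d.py <<'E'
# d.py x y z(grasp point) yaw(of tool y) [tilt about world x]: rotation vec (tool) first, then shift in the turned frame
import sys;from h import *
from scipy.spatial.transform import Rotation as Ro
a=[float(v) for v in sys.argv[1:]];s,R,p,g=st()
best=None
for yaw in(a[3],a[3]+180):
    y=np.array([np.cos(np.radians(yaw)),np.sin(np.radians(yaw)),0]);z=np.array([0,0,-1.]);T=np.c_[np.cross(y,z),y,z]
    if len(a)>4:T=Ro.from_euler("x",a[4],degrees=True).as_matrix()@T
    rv=Ro.from_matrix(R.T@T).as_rotvec(degrees=True)
    if best is None or np.linalg.norm(rv)<np.linalg.norm(best[0]):best=(rv,T)
rv,T=best
# pure turn is about the TCP
tcp=np.array(a[:3])-T[:,2]*robot.tcp_to_grasp
print("t",round(s["time_s"],1),"rot",np.round(rv,1),"shift",np.round(T.T@(tcp-p),4),"q",np.round(s["q"]),"grasp",np.round(g,4))
E
python3 d.py .3785 -.327 .26 75
```

```text
t 0.2 rot [-0.1  0.  39.3] shift [ 0.0388 -0.2851 -0.0363] q [62. 36.  2. 87. -2. 57. -1.] grasp [ 0.2672 -0.5921  0.2237]
```

Units first: shifts go in shares of 62.5 mm and turns go in units of 5 degrees. So -0.057 m is -0.912, -0.018 m is -0.288, 10 degrees is 2.

```bash
python3 jog.py '[[[0,0,0],[0,0,2]],[[0,0,0],[0,0,2]],[[0,0,0],[0,0,2]],[[0,0,0],[0,0,1.86]],[[0.16,-0.912,-0.288],[0,0,0]],[[0.16,-0.912,-0.288],[0,0,0]],[[0.16,-0.912,0],[0,0,0]],[[0.144,-0.912,0],[0,0,0]],[[0,-0.912,0],[0,0,0]],[[0,0,0],[0,0,0]]]' 1.0; python3 d.py .3785 -.327 .091 75
```

```text
time_s: 1.45
ee_pos: [0.3806, -0.3229, 0.4406]
orientation: [[0.968, -0.251, 0.0], [-0.251, -0.968, 0.003], [-0.0, -0.003, -1.0]]
force: [-0.8, -0.2, -0.9]
finger_gap: 1.003
grasp_force: 0.0
t 1.4 rot [-0.2  0.   0.5] shift [-0.001   0.0045  0.1692] q [ 28.  22.  13. 108.  -6.  51. -61.] grasp [ 0.3807 -0.3224  0.2602]
```

```bash
python3 jog.py '[[[-0.016,0.072,0.48],[0,0,0.1]],[[0,0,0.64],[0,0,0]],[[0,0,0.64],[0,0,0]],[[0,0,0.48],[0,0,0]],[[0,0,0.32],[0,0,0]],[[0,0,0.1472],[0,0,0]],[[0,0,0],[0,0,0]]]' 0.8
python3 - <<'E'
from h import *
a=cal("top")["color"][200:340,410:530];b=cal("side")["color"][170:310,100:220]
cv2.imwrite("pics/g1.png",cv2.resize(cv2.hconcat([a,b]),None,fx=3.3,fy=3.3,interpolation=2))
E
python3 d.py .3785 -.327 .091 75
```

```text
time_s: 2.33
ee_pos: [0.3765, -0.332, 0.2712]
orientation: [[0.963, -0.268, -0.001], [-0.268, -0.963, 0.0], [-0.001, 0.0, -1.0]]
force: [0.8, 0.6, 0.5]
finger_gap: 0.797
grasp_force: 0.0
t 2.4 rot [ 0.  -0.1 -0.5] shift [ 0.0003 -0.0052  0.0007] q [ 32.  36.   9. 117. -11.  27. -56.] grasp [ 0.377  -0.3321  0.0917]
```

View pics/g1.png

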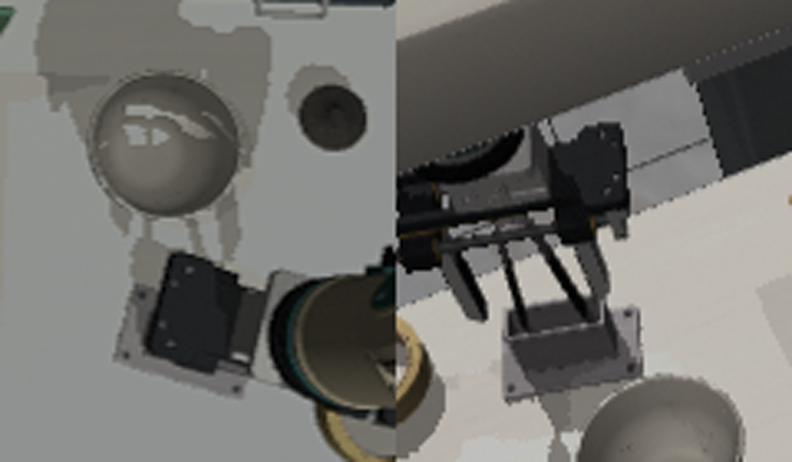

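The fingers straddle the tongs' arms, with the tongs a little nearer the +y finger. I'll shift 4 mm and close.

Scaled: -0.004 m is -0.064, 0.001 m is 0.016.

```bash
python3 jog.py '[[[0.0048,-0.064,0.016],[0,0,0]],[[0,0,0],[0,0,0]],[[0,0,0],[0,0,0]],[[0,0,0],[0,0,0]],[[0,0,0],[0,0,0]],[[0,0,0],[0,0,0]]]' 0.345
python3 jog.py '[[[0,0,-0.32],[0,0,0]],[[0,0,-0.48],[0,0,0]],[[0,0,-0.48],[0,0,0]],[[0,0,-0.48],[0,0,0]],[[0,0,-0.48],[0,0,0]],[[0,0,0],[0,0,0]]]'
python3 - <<'E'
from h import *
a=cal("top")["color"][200:340,410:530];b=cal("side")["color"][130:270,100:220]
cv2.imwrite("pics/g2.png",cv2.resize(cv2.hconcat([a,b]),None,fx=3.3,fy=3.3,interpolation=2))
E
python3 d.py .44 .1 .217 90
```

```text
time_s: 3.18
ee_pos: [0.3782, -0.3274, 0.2706]
orientation: [[0.964, -0.267, 0.0], [-0.267, -0.964, 0.001], [-0.0, -0.001, -1.0]]
force: [0.1, 1.5, 2.1]
finger_gap: 0.346
grasp_force: 4.8
time_s: 3.92
ee_pos: [0.3783, -0.3283, 0.4122]
orientation: [[0.963, -0.268, 0.004], [-0.268, -0.963, -0.003], [0.004, 0.002, -1.0]]
force: [-0.5, -1.2, -0.7]
finger_gap: 0.346
grasp_force: 3.1
t 4.0 rot [ -0.    0.  -15.5] shift [ 0.0622 -0.4275  0.0125] q [ 28.  24.  13. 110.  -7.  47. -60.] grasp [ 0.3777 -0.3274  0.2295]
```

View pics/g2.png

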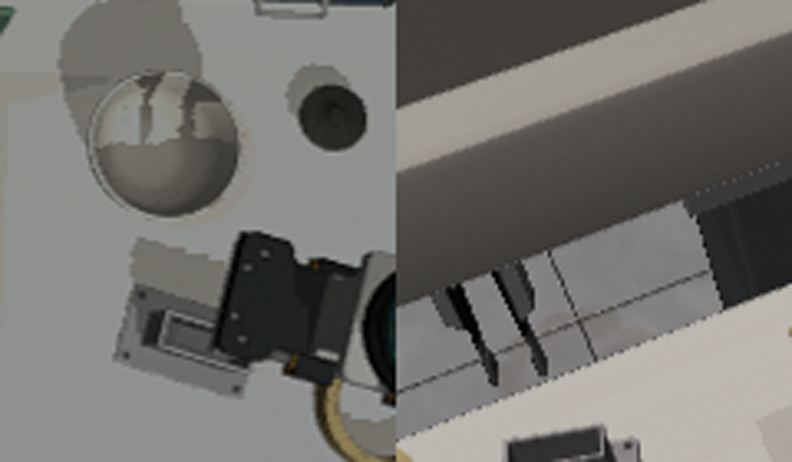

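The tongs hang upright from the gripper, tips at about (518,379) in the side crop. I'll use these tips to check camera-to-robot bias, then head for lump A.

```bash
python3 - <<'E'
from h import *
s=cal("side");print(ray(s,100+(518-396)/3.3,130+381/3.3,.1457),st()[3])
E
python3 jog.py '[[[0.32,-0.8,0],[0,0,0]],[[0.32,-0.8,0],[0,0,0]],[[0.192,-0.8,0],[0,0,-1]],[[0.16,-0.8,0],[0,0,-1.1]],[[0,-0.8,0],[0,0,-1]],[[0,-0.8,0],[0,0,0]],[[0,-0.8,0],[0,0,0]],[[0,-0.8,0],[0,0,0]],[[0,-0.4,0],[0,0,0]]]'
python3 d.py .4195 .275 .18 96.8
```

```text
[ 0.3839 -0.3304  0.1457] [ 0.37743851 -0.32718622  0.22910473]
time_s: 5.2
ee_pos: [0.491, 0.0781, 0.409]
orientation: [[1.0, 0.004, -0.003], [0.004, -1.0, 0.0], [-0.003, -0.001, -1.0]]
force: [0.1, -1.6, -1.0]
finger_gap: 0.347
grasp_force: 3.1
t 5.2 rot [-0.   0.2 -6.6] shift [-0.0477 -0.2039  0.0486] q [-17.  23.   6. 111.  -4.  46. -98.] grasp [0.4905 0.0782 0.2286]
```

```bash
python3 jog.py '[[[-0.16,-0.8,0],[0,0,0]],[[-0.32,-0.8,0],[0,0,0]],[[-0.32,-0.8,0.32],[0,0,-0.4]],[[-0.32,-0.8,0.48],[0,0,0]],[[0,0,0.48],[0,0,0]],[[0,0,0.16],[0,0,0]],[[0,0,0],[0,0,0]]]'
python3 - <<'E'
from h import *
a=cal("top")["color"][220:320,180:310];b=cal("side")["color"][130:250,310:430]
cv2.imwrite("pics/g3.png",cv2.hconcat([cv2.resize(a,(520,400),interpolation=2)[:,:380],cv2.resize(b,(400,400),interpolation=2)]))
E
python3 d.py .4165 .276 .13 92
```

```text
time_s: 6.08
ee_pos: [0.4203, 0.2734, 0.3197]
orientation: [[0.999, 0.033, -0.002], [0.033, -0.999, -0.002], [-0.002, 0.002, -1.0]]
force: [0.5, -0.2, -1.1]
finger_gap: 0.344
grasp_force: 3.1
t 6.2 rot [-0.  -0.1 -0.1] shift [-0.0042 -0.0025  0.0106] q [ -39.   31.    4.  115.   -3.   34. -121.] grasp [0.421  0.2737 0.1406]
```

View pics/g3.png

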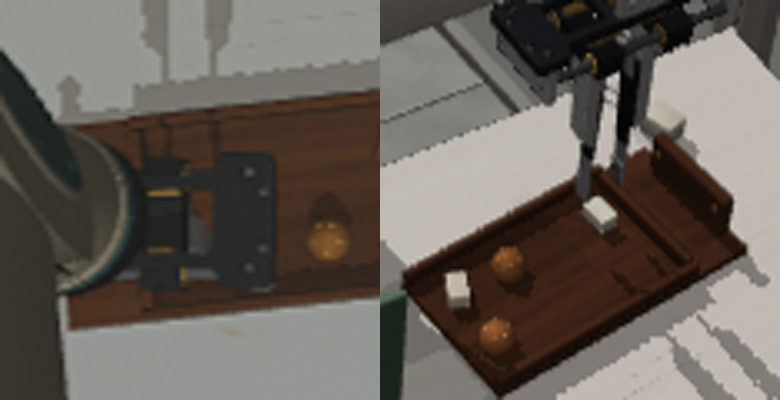

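Tips are just above lump A: tip midpoint at (603,190), lump top at (600,208) in the side crop. I'll compute the relative offset, which cancels the bias.

```bash
python3 - <<'E'
from h import *
s=cal("side");f=lambda x,y:(310+(x-380)/3.333,130+y/3.333)
s_,R,p,g=st();print(g)
T=ray(s,*f(602,191),g[2]-.0865);L=ray(s,*f(600,209),.023);B=ray(s,*f(456,282),.023)
print(T,L,L-T+g,B-T+g)
E
```

```text
[0.42110059 0.27398271 0.14091134]
[0.4233 0.274  0.0544] [0.4166 0.2789 0.023 ] [0.41440059 0.27888271 0.10951134] [0.42560059 0.14248271 0.10951134]
```

Scaled: -0.0054 m is -0.0864, -0.0028 m is -0.0448.

```bash
python3 jog.py '[[[-0.0864,-0.0448,0],[0,0,0]],[[0,0,0.24],[0,0,0]],[[0,0,0.24],[0,0,0]],[[0,0,0.232],[0,0,0]],[[0,0,0],[0,0,0]]]' 0.33
python3 jog.py '[[[0,0,0],[0,0,0]],[[0,0,0],[0,0,0]],[[0,0,0],[0,0,0]],[[0,0,0],[0,0,0]]]' 0.0
python3 jog.py '[[[0,0,-0.16],[0,0,0]],[[0,0,-0.32],[0,0,0]],[[0,0,-0.48],[0,0,0]],[[0,0,-0.64],[0,0,0]],[[0,0,-0.48],[0,0,0]],[[0,0,0],[0,0,0]]]'
python3 - <<'E'
from h import *
a=cal("top")["color"][220:320,180:310];b=cal("side")["color"][130:250,310:430]
cv2.imwrite("pics/g4.png",cv2.hconcat([cv2.resize(a,(520,400),interpolation=2)[:,:380],cv2.resize(b,(400,400),interpolation=2)]))
E
python3 d.py .523 -.298 .22 90
```

```text
time_s: 6.85
ee_pos: [0.4142, 0.2767, 0.2745]
orientation: [[0.999, 0.034, -0.002], [0.034, -0.999, -0.002], [-0.002, 0.002, -1.0]]
force: [0.8, -0.5, -0.5]
finger_gap: 0.327
grasp_force: 3.2
time_s: 7.35
ee_pos: [0.4146, 0.277, 0.2762]
orientation: [[0.999, 0.035, 0.0], [0.035, -0.999, 0.0], [0.0, -0.0, -1.0]]
force: [-0.2, -0.0, -0.7]
finger_gap: 0.276
grasp_force: 30.0
time_s: 8.1
ee_pos: [0.4151, 0.2773, 0.4087]
orientation: [[0.999, 0.035, 0.005], [0.035, -0.999, 0.004], [0.005, -0.003, -1.0]]
force: [0.3, 0.6, -1.1]
finger_gap: 0.282
grasp_force: 30.0
t 8.2 rot [-0.  0.  2.] shift [0.1088 0.5748 0.0056] q [ -40.   24.    5.  111.   -3.   46. -122.] grasp [0.4142 0.2768 0.2256]
```

View pics/g4.png

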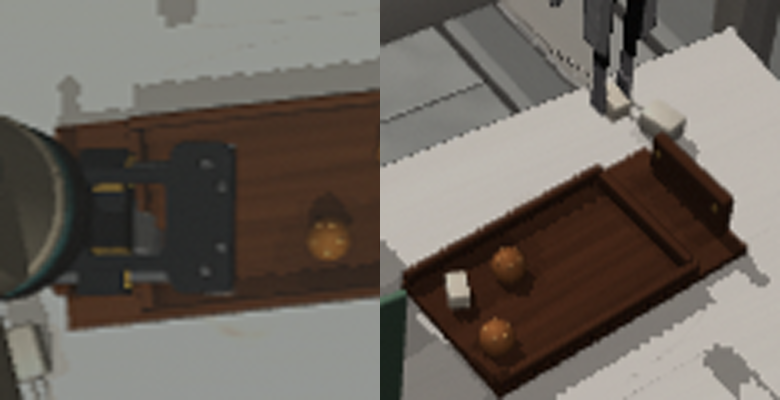

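Lump A is held between the jaws (crop (612,105)). Carry it to the bowl.

```bash
python3 jog.py '[[[0.16,0.64,0],[0,0,0]],[[0.16,0.8,0],[0,0,0]],[[0.16,0.88,0],[0,0,0]],[[0,0.88,0],[0,0,0]],[[0,0.88,0],[0,0,0]],[[0,0.88,0],[0,0,0]],[[0,0.88,0],[0,0,0]],[[0,0.88,0],[0,0,0]],[[0,0.88,0],[0,0,0]],[[0.16,0.88,0],[0,0,0]]]'
python3 jog.py '[[[0.4,0.72,0],[0,0,0.4]],[[0.48,0,0],[0,0,0]],[[0.32,0,0],[0,0,0]],[[0,0,0],[0,0,0]]]'
python3 - <<'E'
from h import *
c=cal("top");cv2.imwrite("pics/b1.png",c["color"])
a=c["color"].astype(int);b=cv2.imread("pics/top0.png").astype(int)
D=abs(a-b).sum(2)>60
D8=D.astype("uint8")*255
print([ (D[y:y+10,430:490].mean().round(2)) for y in range(215,275,10)])
s=cal("side")["color"]
cv2.imwrite("pics/b1c.png",cv2.resize(cv2.hconcat([a.astype("uint8")[200:340,410:530],s[200:340,110:230]]),None,fx=3.3,fy=3.3,interpolation=2))
E
python3 d.py .523 -.298 .135 90
```

```text
time_s: 9.45
ee_pos: [0.4719, -0.2529, 0.4045]
orientation: [[0.999, 0.034, -0.003], [0.034, -0.999, 0.002], [-0.003, -0.002, -1.0]]
force: [0.2, 0.2, -0.3]
finger_gap: 0.279
grasp_force: 30.0
time_s: 9.95
ee_pos: [0.5501, -0.2947, 0.4038]
orientation: [[1.0, 0.001, -0.002], [0.001, -1.0, 0.002], [-0.002, -0.002, -1.0]]
force: [-0.5, 0.4, -0.5]
finger_gap: 0.279
grasp_force: 30.0
[np.float64(0.59), np.float64(0.23), np.float64(0.11), np.float64(0.0), np.float64(0.01), np.float64(0.09)]
t 10.1 rot [-0.1  0.2 -0. ] shift [-0.0254  0.0027  0.0893] q [ 20.  34.  10.  92.  -6.  55. -59.] grasp [ 0.5478 -0.2952  0.2243]
```

View pics/b1c.png

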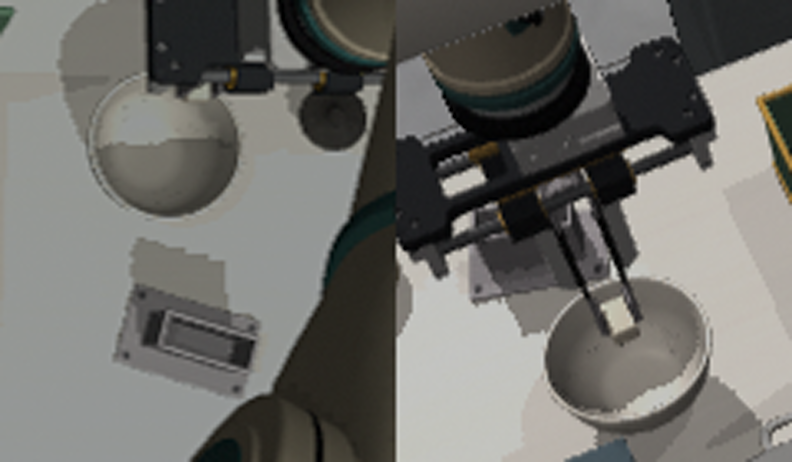

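The bowl hasn't moved. Lower into it and release.

Scaled: -0.0254 m is -0.4064, 0.0027 m is 0.0432.

```bash
python3 jog.py '[[[-0.4064,0.0432,0],[0,0,0]],[[0,0,0.48],[0,0,0]],[[0,0,0.56],[0,0,0]],[[0,0,0.48],[0,0,0]],[[0,0,0.096],[0,0,0]],[[0,0,0],[0,0,0]]]'
python3 jog.py '[[[0,0,0],[0,0,0]],[[0,0,0],[0,0,0]],[[0,0,0],[0,0,0]],[[0,0,-0.48],[0,0,0]],[[0,0,-0.64],[0,0,0]],[[0,0,-0.56],[0,0,0]],[[-0.48,0,0],[0,0,0]],[[-0.48,-0.32,0],[0,0,0]],[[-0.16,-0.8,0],[0,0,0]],[[0,-0.8,0],[0,0,0]]]' 0.365
python3 - <<'E'
from h import *
cv2.imwrite("pics/r1.png",cal("side")["color"]); a=cal("top");cv2.imwrite("pics/r1t.png",a["color"])
E
python3 d.py .429 .1415 .22 67
```

```text
time_s: 10.8
ee_pos: [0.5236, -0.2983, 0.3054]
orientation: [[1.0, -0.001, -0.0], [-0.001, -1.0, -0.0], [-0.0, 0.0, -1.0]]
force: [0.1, 0.1, -0.9]
finger_gap: 0.281
grasp_force: 30.0
time_s: 12.05
ee_pos: [0.4529, -0.1774, 0.4104]
orientation: [[1.0, -0.003, 0.001], [-0.003, -1.0, -0.0], [0.001, 0.0, -1.0]]
force: [0.8, -0.8, -1.7]
finger_gap: 0.364
grasp_force: 2.7
t 12.2 rot [-0.2  0.1 23.4] shift [-0.1459 -0.2794  0.0098] q [ 11.  22.   9. 112.  -5.  46. -67.] grasp [ 0.454  -0.172   0.2298]
```

```bash
python3 jog.py '[[[0,-0.8,0],[0,0,0]],[[0,-0.88,0],[0,0,0]],[[0,-0.88,0],[0,0,0]],[[0,-0.88,0],[0,0,0]],[[-0.16,-0.88,0],[0,0,0]],[[-0.192,-0.704,0],[0,0,0]],[[0,0,0.48],[0,0,1.6]],[[0,0,0.48],[0,0,1.6]],[[0,0,0.48],[0,0,1.5]],[[0,0,0],[0,0,0]]]' 0.35
python3 - <<'E'
from h import *
a=cv2.imread("pics/r1.png")[230:350,130:250];b=cal("side")["color"][150:270,300:420]
cv2.imwrite("pics/g5.png",cv2.resize(cv2.hconcat([a,b]),None,fx=3.333,fy=3.333,interpolation=2))
E
python3 d.py .429 .1415 .14 67
```

```text
time_s: 13.4
ee_pos: [0.4318, 0.1356, 0.3188]
orientation: [[0.917, -0.398, -0.003], [-0.398, -0.917, -0.002], [-0.002, 0.003, -1.0]]
force: [0.9, 0.6, -0.6]
finger_gap: 0.35
grasp_force: 3.0
t 13.4 rot [ 0.1  0.  -0.4] shift [-0.0053 -0.004  -0.0005] q [ -28.   29.   10.  122.  -10.   30. -124.] grasp [0.4321 0.1356 0.1395]
```

View pics/g5.png

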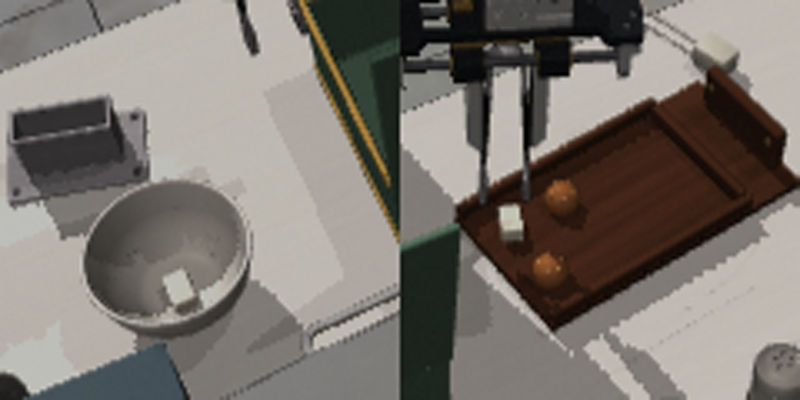

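Lump A sits in the bowl (180,288). The tips' midpoint is at (505,198), with lump B's top at about (510,215).

```bash
python3 - <<'E'
from h import *
s=cal("side");f=lambda x,y:(300+(x-400)/3.333,150+y/3.333)
s_,R,p,g=st()
T=ray(s,*f(505,199),g[2]-.0865);L=ray(s,*f(510,216),.023)
d=L-T;print(g,T,L,d,R.T@np.r_[d[:2],0])
E
```

```text
[0.432784   0.13582513 0.14021006] [0.4333 0.1353 0.0537] [0.4286 0.1426 0.023 ] [-0.0047  0.0073 -0.0307] [-7.21292498e-03 -4.83256715e-03 -2.83080570e-06]
```

```bash
python3 jog.py '[[[-0.096,-0.072,0],[0,0,0]],[[0,0,0.24],[0,0,0]],[[0,0,0.24],[0,0,0]],[[0,0,0.216],[0,0,0]],[[0,0,0],[0,0,0]]]' 0.345
python3 jog.py '[[[0,0,0],[0,0,0]],[[0,0,0],[0,0,0]],[[0,0,0],[0,0,0]],[[0,0,0],[0,0,0]]]' 0.0
python3 jog.py '[[[0,0,-0.16],[0,0,0]],[[0,0,-0.32],[0,0,0]],[[0,0,-0.48],[0,0,0]],[[0,0,-0.64],[0,0,0]],[[0,0,-0.48],[0,0,0]],[[0,0,0],[0,0,0]]]'
python3 - <<'E'
from h import *
cv2.imwrite("pics/r2.png",cal("side")["color"])
E
python3 d.py .523 -.298 .22 75
```

```text
time_s: 14.12
ee_pos: [0.4282, 0.1426, 0.2762]
orientation: [[0.917, -0.399, -0.001], [-0.399, -0.917, -0.0], [-0.001, 0.0, -1.0]]
force: [-0.5, -0.2, -0.5]
finger_gap: 0.348
grasp_force: 3.0
time_s: 14.62
ee_pos: [0.4286, 0.1425, 0.2769]
orientation: [[0.917, -0.399, 0.001], [-0.399, -0.917, 0.0], [0.001, -0.001, -1.0]]
force: [0.2, -0.5, 3.0]
finger_gap: 0.278
grasp_force: 30.0
time_s: 15.38
ee_pos: [0.4289, 0.1425, 0.4087]
orientation: [[0.917, -0.399, 0.005], [-0.399, -0.917, 0.002], [0.003, -0.004, -1.0]]
force: [0.3, 0.5, -1.7]
finger_gap: 0.278
grasp_force: 30.0
t 15.4 rot [-0.1 -0.1 -8.5] shift [0.2055 0.401  0.0069] q [ -32.   20.   14.  117.   -7.   43. -128.] grasp [0.4287 0.1427 0.2269]
```

Gap 0.278 means lump B is held. Carry it to the bowl and check before lowering.

```bash
python3 jog.py '[[[0,0,0],[0,0,-1.6]],[[0,0,0],[0,0,-1.6]],[[0,0.48,0],[0,0,-1.5]],[[0,0.88,0],[0,0,0]],[[0,0.88,0],[0,0,0]],[[0,0.88,0],[0,0,0]],[[0,0.88,0],[0,0,0]],[[0,0.88,0],[0,0,0]],[[0,0.88,0],[0,0,0]],[[0,0,0],[0,0,0]]]'
python3 jog.py '[[[0.32,0.8,0],[0,0,0]],[[0.48,0.48,0],[0,0,0]],[[0.56,0,0],[0,0,0]],[[0,0,0],[0,0,0]]]'
python3 - <<'E'
from h import *
t=cal("top")["color"];s=cal("side")["color"]
cv2.imwrite("pics/b2.png",cv2.resize(cv2.hconcat([t[200:340,410:530],s[200:340,110:230]]),None,fx=3.3,fy=3.3,interpolation=2))
E
python3 d.py .523 -.298 .125 90
```

```text
time_s: 16.68
ee_pos: [0.423, -0.2216, 0.4053]
orientation: [[1.0, -0.009, -0.002], [-0.009, -1.0, -0.002], [-0.002, 0.002, -1.0]]
force: [-0.6, 0.6, -1.5]
finger_gap: 0.277
grasp_force: 30.0
time_s: 17.18
ee_pos: [0.5116, -0.2953, 0.4045]
orientation: [[1.0, 0.003, -0.001], [0.003, -1.0, 0.002], [-0.001, -0.002, -1.0]]
force: [0.4, 0.7, -1.4]
finger_gap: 0.277
grasp_force: 30.0
t 17.3 rot [-0.1  0.2  0.1] shift [0.0139 0.002  0.0996] q [ 20.  31.  12.  97.  -8.  52. -55.] grasp [ 0.5085 -0.2956  0.2246]
```

View pics/b2.png

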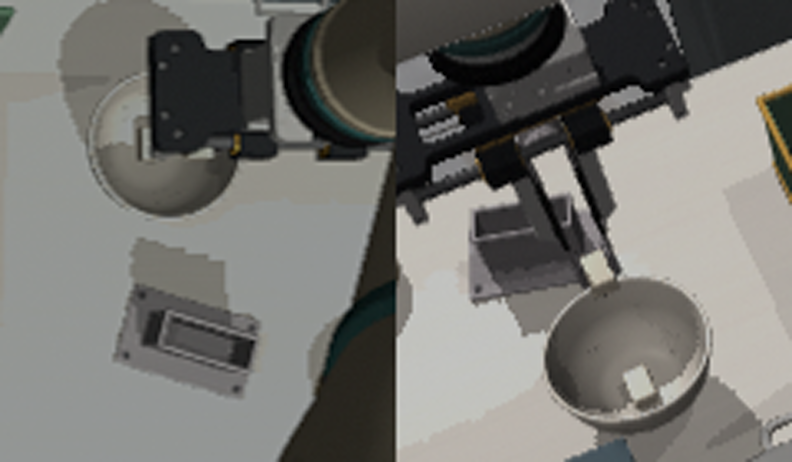

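The bowl is in place with lump A inside; lump B is held above its near side. Release it there and retreat upward.

```bash
python3 jog.py '[[[0.064,0.048,0],[0,0,0]],[[0,0,0.48],[0,0,0]],[[0,0,0.56],[0,0,0]],[[0,0,0.48],[0,0,0]],[[0,0,0.064],[0,0,0]],[[0,0,0],[0,0,0]]]'
python3 jog.py '[[[0,0,0],[0,0,0]],[[0,0,0],[0,0,0]],[[0,0,0],[0,0,0]],[[0,0,-0.48],[0,0,0]],[[0,0,-0.64],[0,0,0]],[[0,0,-0.56],[0,0,0]],[[-0.48,0,0],[0,0,1]],[[-0.64,0,0],[0,0,1.1]],[[-0.48,0.32,0],[0,0,1]],[[0,0,0],[0,0,0]]]' 0.345
python3 d.py .3782 -.3274 .145 74.5
```

```text
time_s: 18.02
ee_pos: [0.5134, -0.3006, 0.3082]
orientation: [[1.0, -0.001, 0.001], [-0.001, -1.0, -0.0], [0.001, 0.0, -1.0]]
force: [0.0, -0.3, 0.2]
finger_gap: 0.282
grasp_force: 30.0
time_s: 19.27
ee_pos: [0.4078, -0.3122, 0.4131]
orientation: [[0.962, -0.272, -0.001], [-0.272, -0.962, -0.001], [-0.0, 0.001, -1.0]]
force: [-0.4, -0.0, -0.5]
finger_gap: 0.343
grasp_force: 3.0
t 19.3 rot [ 0.1  0.  -0.3] shift [-0.0245  0.0225  0.0877] q [ 22.  25.  17. 108. -10.  48. -62.] grasp [ 0.4077 -0.3124  0.2327]
```

Scaled: 0.03 m is 0.48, -0.0245 m is -0.392.

```bash
python3 jog.py '[[[-0.392,0.36,0],[0,0,0]],[[0,0,0.48],[0,0,0]],[[0,0,0.48],[0,0,0]],[[0,0,0.24],[0,0,0]],[[0,0,0],[0,0,0]],[[0,0,0],[0,0,0]]]'
python3 - <<'E'
from h import *
s=cal("side");t=cal("top")
cv2.imwrite("pics/k1.png",cv2.resize(cv2.hconcat([s["color"][210:330,105:225],t["color"][200:320,420:500]]),None,fx=4,fy=4,interpolation=2))
print([proj(s,(x,y,.0665)) for x,y in((.3782,-.3274),)])
E
python3 d.py .3782 -.3274 .0915 74.5
```

```text
time_s: 20.02
ee_pos: [0.3813, -0.3264, 0.3382]
orientation: [[0.964, -0.267, 0.001], [-0.267, -0.964, -0.001], [0.002, 0.001, -1.0]]
force: [-0.3, 0.5, -0.7]
finger_gap: 0.346
grasp_force: 3.0
[array([146.5, 262.5])]
t 20.1 rot [ 0.  -0.1 -0. ] shift [-0.0026  0.0018  0.0665] q [ 27.  30.  15. 115. -12.  37. -56.] grasp [ 0.3815 -0.3266  0.158 ]
```

View pics/k1.png

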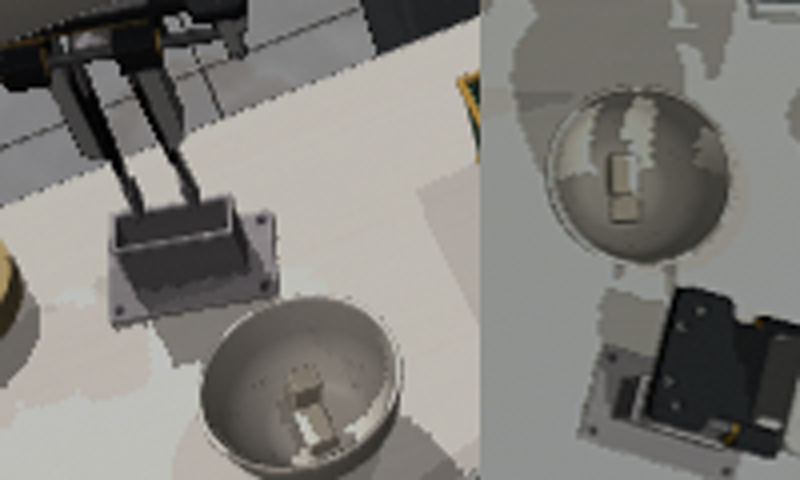

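Both lumps are in the bowl. The tips' midpoint is about (164,207) and the caddy rim centre about (175,223).

Units first: shifts go in shares of 62.5 mm and turns go in units of 5 degrees. So 0.01 m is 0.16, -0.0026 m is -0.0416.

```bash
python3 - <<'E'
from h import *
s=cal("side");f=lambda x,y:(105+x/4,210+y/4)
_,R,p,g=st();T=ray(s,*f(164.5,209),g[2]-.0865);C=ray(s,*f(175,223),.05);print(g,T,C,C-T+g)
E
python3 jog.py '[[[-0.0416,0.0288,0.16],[0,0,0]],[[0,0,0.16],[0,0,0]],[[0,0,0],[0,0,0]]]' 
python3 d.py .3782 -.3274 .0915 74.5
```

```text
[ 0.38135836 -0.32654762  0.15798281] [ 0.3808 -0.3279  0.0715] [ 0.3771 -0.3259  0.05  ] [ 0.37765836 -0.32454762  0.13648281]
time_s: 20.55
ee_pos: [0.3774, -0.3269, 0.3164]
orientation: [[0.963, -0.268, -0.002], [-0.268, -0.963, 0.001], [-0.002, -0.001, -1.0]]
force: [-0.2, -0.1, -0.3]
finger_gap: 0.348
grasp_force: 3.0
t 20.6 rot [-0.1  0.1 -0. ] shift [0.0009 0.0002 0.0445] q [ 28.  32.  14. 116. -13.  34. -54.] grasp [ 0.377  -0.3266  0.136 ]
```

Scaled: 0.012 m is 0.192, 0.01 m is 0.16.

```bash
python3 jog.py '[[[0.0144,0,0.16],[0,0,0]],[[0,0,0.192],[0,0,0]],[[0,0,0.192],[0,0,0]],[[0,0,0.152],[0,0,0]],[[0,0,0],[0,0,0]],[[0,0,0],[0,0,0]]]'
```

```text
time_s: 21.3
ee_pos: [0.3787, -0.3276, 0.2741]
orientation: [[0.964, -0.268, 0.0], [-0.268, -0.964, -0.0], [0.0, 0.0, -1.0]]
force: [-0.0, 0.7, -0.5]
finger_gap: 0.344
grasp_force: 3.0
```

Scaled: 0.002 m is 0.032, 0.0015 m is 0.024.

```bash
python3 jog.py '[[[0,0,0.032],[0,0,0]],[[0,0,0.024],[0,0,0]],[[0,0,0],[0,0,0]]]'
python3 jog.py '[[[0,0,0],[0,0,0]],[[0,0,0],[0,0,0]],[[0,0,0],[0,0,0]],[[0,0,0],[0,0,0]],[[0,0,0],[0,0,0]],[[0,0,0],[0,0,0]]]' 0.8
python3 jog.py '[[[0,0,-0.48],[0,0,0]],[[0,0,-0.64],[0,0,0]],[[0,0,-0.8],[0,0,0]],[[0,0,-0.8],[0,0,0]],[[0,0,-0.16],[0,0,0]],[[0,-0.48,0],[0,0,0]],[[0,0,0],[0,0,0]]]'
python3 - <<'E'
from h import *
s=cal("side");t=cal("top")
cv2.imwrite("pics/k2.png",cv2.resize(cv2.hconcat([s["color"][190:310,105:225],t["color"][200:320,420:500]]),None,fx=4,fy=4,interpolation=2))
E
python3 d.py .432 .347 .25 96.8
```

```text
time_s: 21.68
ee_pos: [0.3786, -0.3274, 0.2705]
orientation: [[0.964, -0.268, 0.0], [-0.268, -0.964, -0.0], [0.0, -0.0, -1.0]]
force: [-0.2, -0.0, -1.0]
finger_gap: 0.347
grasp_force: 3.0
time_s: 22.42
ee_pos: [0.3786, -0.3274, 0.2705]
orientation: [[0.964, -0.268, 0.0], [-0.268, -0.964, 0.0], [0.0, -0.0, -1.0]]
force: [-0.4, 0.4, 0.5]
finger_gap: 0.798
grasp_force: 0.0
time_s: 23.3
ee_pos: [0.3871, -0.2966, 0.4497]
orientation: [[0.964, -0.264, -0.001], [-0.264, -0.964, 0.002], [-0.002, -0.002, -1.0]]
force: [0.7, 0.1, -0.5]
finger_gap: 0.802
grasp_force: 0.0
t 23.4 rot [ -0.    0.1 -22.3] shift [ 0.1217 -0.6357  0.0194] q [ 21.  20.  18. 109.  -8.  52. -62.] grasp [ 0.3862 -0.2985  0.2694]
```

View pics/k2.png

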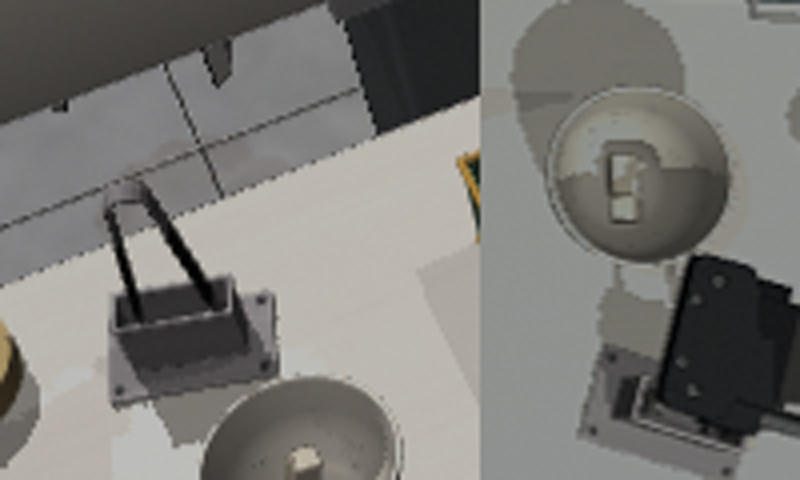

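The tongs stand in the caddy with both lumps in the bowl. That was my 14th viewed picture, so from here I'll check with numbers only. First, in free air, I'll test whether the arm can reach the tipping pose.

Scaled: -0.055 m is -0.88, 0.02 m is 0.32, -8 degrees is -1.6.

```bash
cat > chk.py <<'E'
from h import *
t=cal("top");im=t["color"];hsv=cv2.cvtColor(im,cv2.COLOR_BGR2HSV)
def blobs(m,name,amin):
    n,l,s,c=cv2.connectedComponentsWithStats(m.astype("uint8"))
    for i in range(1,n):
        if s[i,4]>=amin: 
            r=cv2.minAreaRect(np.argwhere(l==i)[:,::-1].astype("float32"));print(name,s[i,4],np.round(c[i],1),"rect",np.round(r[0],1),np.round(r[1],1),round(r[2],1))
H,S,V=cv2.split(hsv)
roi=np.zeros(H.shape,bool);roi[180:345,150:420]=1
blobs((H<14)&(S>90)&(V<110)&roi,"board",150)
blobs((H<22)&(S>140)&(V>110)&roi,"biscuit",12)
E
python3 chk.py
python3 jog.py '[[[0,0,0],[0,0,-1.6]],[[0,0,0],[0,0,-1.46]],[[0.32,-0.88,0],[0,0,0]],[[0.32,-0.88,0],[0,0,0]],[[0.32,-0.88,0],[0,0,0]],[[0.32,-0.88,0],[0,0,0]],[[0,-0.88,0],[0,0,0]],[[0,-0.88,0],[0,0,0]],[[0,0,0],[0,0,0]],[[0,0,0],[0,0,0]]]' 0.36
python3 d.py .47 .14 .29 90 42
```

```text
board 4524 [242.7 271.3] rect [241.  271.3] [50.8 99.3] 83.8
biscuit 127 [213.2 185.5] rect [213.5 185.5] [11. 15.] 90.0
biscuit 34 [279.4 258.2] rect [279.4 258.1] [6.6 5.7] 71.6
biscuit 34 [261.5 280.6] rect [261.5 280.5] [7. 5.] 0.0
time_s: 24.7
ee_pos: [0.4681, 0.03, 0.4502]
orientation: [[1.0, -0.005, -0.0], [-0.005, -1.0, -0.001], [-0.0, 0.001, -1.0]]
force: [-0.5, -0.0, -1.8]
finger_gap: 0.36
grasp_force: 0.0
t 24.7 rot [42.1 -0.1 -0.3] shift [0.0019 0.0254 0.0122] q [-14.  18.   9. 111.  -3.  51. -94.] grasp [0.468  0.0298 0.2698]
```

Scaled: 10.5 degrees is 2.1.

```bash
python3 jog.py '[[[0,0,0],[2.1,0,0]],[[0,0,0],[2.1,0,0]],[[0,0,0],[2.1,0,0]],[[0,0,0],[2.1,0,0]],[[0,0,0],[0,0,0]],[[0,0,0],[0,0,0]]]'
python3 d.py .47 .14 .29 90 42
python3 jog.py '[[[0,0,0],[-2.1,0,0]],[[0,0,0],[-2.1,0,0]],[[0,0,0],[-2.1,0,0]],[[0,0,0],[-2.1,0,0]],[[0,0,0],[0,0,0]]]'
python3 d.py .432 .3485 .2 96.8
```

```text
time_s: 25.45
ee_pos: [0.468, 0.0301, 0.4504]
orientation: [[1.0, -0.004, 0.004], [-0.006, -0.745, 0.667], [-0.0, -0.667, -0.745]]
force: [-0.4, -1.1, 0.6]
finger_gap: 0.364
grasp_force: 0.0
t 25.4 rot [ 0.2 -0.2 -0.2] shift [0.002  0.0256 0.0123] q [ 12.  22.  -7. 114. -47.  60. -54.] grasp [0.4687 0.1503 0.3159]
time_s: 26.08
ee_pos: [0.468, 0.034, 0.4513]
orientation: [[1.0, 0.003, 0.003], [0.003, -1.0, 0.0], [0.003, -0.0, -1.0]]
force: [0.5, 0.7, 0.3]
finger_gap: 0.357
grasp_force: 0.0
t 26.1 rot [-0.  -0.2 -6.6] shift [ 0.0015 -0.3165  0.0709] q [-13.  18.   8. 111.  -3.  51. -94.] grasp [0.4684 0.034  0.2709]
```

The tilt is reachable (q5 = -47, within range). Now to the handle.

Scaled: -0.055 m is -0.88, -0.05 m is -0.8, -6.6 degrees is -1.32.

```bash
python3 jog.py '[[[0,0,0],[0,0,-1.32]],[[0,-0.8,0],[0,0,0]],[[0,-0.88,0],[0,0,0]],[[0,-0.88,0],[0,0,0]],[[0,-0.88,0],[0,0,0]],[[0,-0.88,0],[0,0,0]],[[0.016,-0.736,0],[0,0,0]],[[0,0,0.48],[0,0,0]],[[0,0,0.64],[0,0,0]],[[0,0,0],[0,0,0]]]' 0.36
python3 d.py .432 .348 .033 96.8
```

```text
time_s: 27.32
ee_pos: [0.4333, 0.3442, 0.3784]
orientation: [[0.994, 0.11, -0.006], [0.11, -0.994, -0.002], [-0.006, 0.002, -1.0]]
force: [-0.4, -0.4, 1.3]
finger_gap: 0.36
grasp_force: 0.0
t 27.3 rot [ 0.1  0.3 -0.5] shift [-0.0008 -0.0039  0.165 ] q [ -42.   30.    1.  104.   -1.   46. -124.] grasp [0.4323 0.3438 0.198 ]
```

```bash
python3 jog.py '[[[-0.0128,-0.056,0.64],[0,0,-0.06]],[[0,0,0.64],[0,0,0]],[[0,0,0.56],[0,0,0]],[[0,0,0.16],[0,0,0]],[[0,0,0],[0,0,0]]]' 0.36
python3 d.py .432 .348 .033 96.8
python3 jog.py '[[[0,0,0.16],[0,0,0]],[[0,0,0.16],[0,0,0]],[[0,0,0.16],[0,0,0]],[[0,0,0.128],[0,0,0]],[[0,0,0],[0,0,0]]]'
python3 d.py .432 .348 .033 96.8
```

```text
time_s: 27.95
ee_pos: [0.4334, 0.3488, 0.2564]
orientation: [[0.993, 0.115, 0.001], [0.115, -0.993, 0.001], [0.001, -0.001, -1.0]]
force: [0.3, 1.0, 0.3]
finger_gap: 0.359
grasp_force: 0.0
t 27.9 rot [-0.1 -0.1 -0.2] shift [-0.0014  0.0006  0.043 ] q [ -42.   40.    1.  109.   -1.   30. -124.] grasp [0.4335 0.349  0.076 ]
time_s: 28.58
ee_pos: [0.4323, 0.3486, 0.2166]
orientation: [[0.993, 0.116, -0.001], [0.116, -0.993, -0.001], [-0.001, 0.001, -1.0]]
force: [-0.2, -1.4, -0.7]
finger_gap: 0.362
grasp_force: 0.0
t 28.6 rot [ 0.1  0.1 -0.1] shift [-0.0004  0.0005  0.0032] q [ -42.   44.    0.  110.   -1.   26. -124.] grasp [0.4321 0.3484 0.0362]
```

Scaled: 0.0025 m is 0.04.

```bash
python3 jog.py '[[[0,0,0.04],[0,0,0]],[[0,0,0],[0,0,0]]]'
python3 jog.py '[[[0,0,0],[0,0,0]],[[0,0,0],[0,0,0]],[[0,0,0],[0,0,0]],[[0,0,0],[0,0,0]],[[0,0,0],[0,0,0]],[[0,0,0],[0,0,0]]]' 0.0
python3 jog.py '[[[0,0,-0.08],[-0.2,0,0]],[[0,0,-0.16],[-0.2,0,0]],[[0,0,-0.24],[-0.2,0,0]],[[0,0,-0.32],[0,0,0]],[[0,0,-0.32],[0,0,0]],[[0,0,0],[0,0,0]]]'
python3 chk.py; python3 d.py .4715 .29 .2 90 -3
```

```text
time_s: 28.82
ee_pos: [0.4326, 0.3488, 0.215]
orientation: [[0.993, 0.116, 0.0], [0.116, -0.993, 0.0], [0.0, -0.0, -1.0]]
force: [-0.4, 0.5, -0.5]
finger_gap: 0.361
grasp_force: 0.0
time_s: 29.58
ee_pos: [0.4328, 0.3491, 0.2152]
orientation: [[0.993, 0.117, 0.001], [0.117, -0.993, 0.001], [0.001, -0.001, -1.0]]
force: [0.7, 2.2, 0.8]
finger_gap: 0.122
grasp_force: 30.0
time_s: 30.32
ee_pos: [0.4325, 0.3519, 0.2865]
orientation: [[0.993, 0.116, 0.008], [0.116, -0.992, -0.05], [0.003, 0.051, -0.999]]
force: [-1.2, 0.9, -2.3]
finger_gap: 0.124
grasp_force: 30.0
board 158 [214.7 185.2] rect [214.5 186. ] [17. 12.] 0.0
board 4483 [247.5 268.8] rect [240.1 268.6] [ 54.6 106.4] 83.9
biscuit 21 [210.8 187.5] rect [210.5 187.5] [3. 7.] 90.0
biscuit 13 [328.1 240.3] rect [328.5 240.5] [11.  1.] 90.0
biscuit 38 [262.1 279.2] rect [262.  279.5] [6.4 6.4] 45.0
t 30.4 rot [-0.  -0.4  6.7] shift [ 0.0393  0.057  -0.0918] q [ -45.   38.    3.  107.    1.   36. -126.] grasp [0.4335 0.3423 0.1053]
```

```bash
python3 - <<'E'
from h import *
for n,r in(("top",(180,345,150,420)),("side",(120,280,290,440))):
    im=cal(n)["color"];cv2.imwrite(f"pics/x_{n}.png",im)
    H,S,V=cv2.split(cv2.cvtColor(im,cv2.COLOR_BGR2HSV))
    for th in (95,):
        m=(H>8)&(H<22)&(S>120)&(V>th);q=np.zeros_like(m);q[r[0]:r[1],r[2]:r[3]]=1
        k,l,s,c=cv2.connectedComponentsWithStats((m&q).astype("uint8"))
        print(n,[(int(s[i,4]),c[i].round().tolist()) for i in range(1,k) if s[i,4]>6])
im=cv2.imread("pics/x_top.png");print(im[250:268:3,264:294:3].max(2));print(cv2.imread("pics/top0.png")[250:268:3,264:294:3].max(2))
E
```

```text
top [(14, [368.0, 187.0]), (9, [376.0, 188.0]), (10, [372.0, 197.0]), (17, [328.0, 238.0]), (8, [400.0, 238.0]), (16, [327.0, 266.0]), (14, [398.0, 266.0]), (71, [262.0, 279.0]), (14, [327.0, 286.0]), (7, [398.0, 284.0]), (11, [334.0, 295.0])]
side [(41, [344.0, 189.0]), (9, [341.0, 211.0]), (19, [292.0, 219.0]), (15, [291.0, 251.0])]
[[ 67  50  48  52  51 106  79  60  52  52]
 [ 67  58  51  52  71  88  94  79  50  54]
 [ 70  70  51  50  55  85  90  78  44  51]
 [ 60  61  47  48  48  59  65  50  55  55]
 [ 69  68  49  49  50  50  49  50  50  53]
 [ 66  67  70  51  50  52  50  50  47  47]]
[[ 65  65  64  66  50  52  52  68  66 141]
 [ 69  69  68  68  60  89  74  65  65 142]
 [ 68  68  70  69 102 118 106  64  70 142]
 [ 71  70  69  65 107 125 115  57  62 129]
 [ 62  62  64  66  65 102  65  68  69 123]
 [ 69  69  69  68  68  68  67  69  68 122]]
```

Both biscuits are still on the board, C at (281,254) in shadow and D at (262,279). Bring the board over the tin, near level.

```bash
python3 jog.py '[[[0,0,-0.24],[0,0,0.3]],[[0,0,-0.4],[0,0,0.4]],[[0,0,-0.4],[0,0,0.4]],[[0,0,-0.4],[0,0,0.24]],[[0.08,0.08,-0.288],[0,0,0]],[[0.192,0.24,0],[0,0,0]],[[0.24,0.32,0],[0,0,0]],[[0.16,0.32,0],[0,0,0]],[[0,0.32,0],[0,0,0]],[[0,0.32,0],[0,0,0]]]'
cat > lip.py <<'E'
import sys
from h import *
from scipy.spatial.transform import Rotation as Ro
s,R,p,g=st()
# lip of held board: dir = tool y (towards -y), up = -tool z ; usage lip.py a lipy lipz
a,ly,lz=map(float,sys.argv[1:4]);r=np.radians(a)
T=Ro.from_euler("x",a,degrees=True).as_matrix()@np.c_[[1.,0,0],[0,-1.,0],[0,0,-1.]]
tcp=np.array([.4715,ly,lz])-.236*T[:,1]-.206*T[:,2]
print("t",round(s["time_s"],1),"lip now",np.round(p+.236*R[:,1]+.206*R[:,2],3),"rot",np.round(Ro.from_matrix(R.T@T).as_rotvec(degrees=True),1),"shift(current tool)",np.round(R.T@(tcp-p),4),"q",np.round(s["q"]))
E
python3 lip.py -3 -.03 .20; python3 lip.py 20 -.03 .15
```

```text
time_s: 31.72
ee_pos: [0.4732, 0.2555, 0.3977]
orientation: [[1.0, -0.001, 0.005], [-0.001, -0.999, -0.053], [0.005, 0.053, -0.999]]
force: [-0.4, -0.2, -3.6]
finger_gap: 0.129
grasp_force: 30.0
t 31.7 lip now [0.474 0.009 0.204] rot [ 0.  -0.3 -0.1] shift(current tool) [-0.0017  0.0388  0.0064] q [ -37.   28.    7.  105.   -0.   49. -121.]
t 31.7 lip now [0.474 0.009 0.204] rot [23.  -0.3 -0. ] shift(current tool) [-0.0015  0.1355 -0.0195] q [ -37.   28.    7.  105.   -0.   49. -121.]
```

```bash
python3 jog.py '[[[-0.024,0.304,0],[0,0,0]],[[0,0.304,0],[0,0,0]],[[0,0.2064,-0.096],[0.66,0,0]],[[0,0.2064,-0.096],[0.66,0,0]],[[0,0.2064,-0.096],[0.66,0,0]],[[0,0.2064,-0.096],[0.66,0,0]],[[0,0.2064,-0.096],[0.66,0,0]],[[0,0.2064,-0.096],[0.66,0,0]],[[0,0.2064,-0.096],[0.64,0,0]],[[0,0,0],[0,0,0]]]'
python3 lip.py 20 -.03 .15;python3 lip.py 30 -.025 .115;python3 lip.py 42 -.02 .11
```

```text
time_s: 32.98
ee_pos: [0.4718, 0.1231, 0.4308]
orientation: [[1.0, -0.001, 0.007], [-0.004, -0.94, 0.341], [0.006, -0.341, -0.94]]
force: [0.2, 0.5, -3.0]
finger_gap: 0.128
grasp_force: 30.0
t 33.0 lip now [ 0.473 -0.028  0.157] rot [ 0.1 -0.4 -0.1] shift(current tool) [-0.0003  0.0039  0.0055] q [ -6.  21.  -6. 113. -25.  45. -85.]
t 33.0 lip now [ 0.473 -0.028  0.157] rot [10.1 -0.4 -0. ] shift(current tool) [-0.0003  0.0506  0.0023] q [ -6.  21.  -6. 113. -25.  45. -85.]
t 33.0 lip now [ 0.473 -0.028  0.157] rot [22.1 -0.4  0. ] shift(current tool) [ 0.      0.1026 -0.0268] q [ -6.  21.  -6. 113. -25.  45. -85.]
```

Scaled: 0.0127 m is 0.2032, -0.0107 m is -0.1712, 3 degrees is 0.6.

```bash
python3 jog.py '[[[0,0.2032,-0.008],[0.5,0,0]],[[0,0.2032,-0.008],[0.5,0,0]],[[0,0.2032,-0.008],[0.5,0,0]],[[0,0.2032,-0.008],[0.5,0,0]],[[0,0.168,-0.1712],[0.6,0,0]],[[0,0.168,-0.1712],[0.6,0,0]],[[0,0.168,-0.1712],[0.6,0,0]],[[0,0.168,-0.1712],[0.6,0,0]],[[0,0,0],[0,0,0]],[[0,0,0],[0,0,0]]]'
python3 lip.py 42 -.02 .11
cat > bis.py <<'E'
from h import *
for n,r in(("top",(180,345,150,420)),("side",(120,300,220,440))):
    im=cal(n)["color"];cv2.imwrite(f"pics/x_{n}_{int(st()[0]['time_s']*10)}.png",im)
    H,S,V=cv2.split(cv2.cvtColor(im,cv2.COLOR_BGR2HSV))
    m=(H>8)&(H<22)&(S>120)&(V>75);q=np.zeros_like(m);q[r[0]:r[1],r[2]:r[3]]=1
    k,l,s,c=cv2.connectedComponentsWithStats((m&q).astype("uint8"))
    print(n,[(int(s[i,4]),c[i].round().tolist(),s[i,2:4].tolist()) for i in range(1,k) if s[i,4]>14])
E
python3 bis.py
```

```text
time_s: 34.22
ee_pos: [0.4718, 0.0202, 0.4236]
orientation: [[1.0, 0.005, 0.003], [0.002, -0.744, 0.669], [0.006, -0.668, -0.744]]
force: [0.1, 0.0, -2.6]
finger_gap: 0.127
grasp_force: 30.0
t 34.2 lip now [ 0.474 -0.018  0.113] rot [ 0.  -0.2  0.3] shift(current tool) [-0.0003  0.0037  0.0002] q [ 19.  25. -15. 115. -45.  55. -53.]
top [(18, [368.0, 188.0], [3, 8]), (28, [371.0, 196.0], [6, 8]), (31, [380.0, 260.0], [9, 5]), (45, [384.0, 273.0], [7, 9]), (60, [334.0, 294.0], [23, 11])]
side [(227, [238.0, 246.0], [49, 75]), (130, [285.0, 249.0], [15, 20]), (35, [299.0, 282.0], [32, 14]), (27, [270.0, 294.0], [25, 11])]
```

Two biscuit-coloured blobs now show inside the tin at (380,260) and (384,273) and none on the board. Swing back and level out.

```bash
python3 jog.py '[[[0,-0.168,0.1712],[-0.6,0,0]],[[0,-0.168,0.1712],[-0.6,0,0]],[[0,-0.168,0.1712],[-0.6,0,0]],[[0,-0.168,0.1712],[-0.6,0,0]],[[0,-0.2032,-0.064],[-0.8,0,0]],[[0,-0.2032,-0.064],[-0.8,0,0]],[[0,-0.2032,-0.064],[-0.8,0,0]],[[0,-0.2032,0],[-0.8,0,0]],[[0,-0.2064,0.096],[-0.7,0,0]],[[0,-0.2064,0.096],[-0.7,0,0]]]'
python3 jog.py '[[[0,-0.2064,0.096],[-0.7,0,0]],[[0,-0.32,0.096],[-0.7,0,0]],[[0,-0.4,0],[0,0,0]],[[0,-0.48,0],[0,0,0]],[[0,-0.64,0],[0,0,0]],[[0,-0.64,0],[0,0,0]],[[0,-0.48,0],[0,0,0]],[[0,0,0],[0,0,0]]]'
python3 bis.py; python3 chk.py;python3 lip.py 0 .117 .018
```

```text
time_s: 35.58
ee_pos: [0.4712, 0.1489, 0.4407]
orientation: [[1.0, 0.002, 0.006], [0.001, -0.993, 0.121], [0.006, -0.121, -0.993]]
force: [-0.2, 0.5, -2.8]
finger_gap: 0.13
grasp_force: 30.0
time_s: 36.58
ee_pos: [0.4699, 0.3502, 0.431]
orientation: [[1.0, 0.006, 0.005], [0.006, -1.0, 0.003], [0.005, -0.003, -1.0]]
force: [0.1, 0.3, -2.9]
finger_gap: 0.123
grasp_force: 30.0
top [(38, [371.0, 195.0], [6, 9]), (30, [242.0, 223.0], [20, 2]), (78, [380.0, 257.0], [11, 10]), (27, [398.0, 265.0], [1, 27]), (84, [330.0, 283.0], [16, 39]), (52, [388.0, 273.0], [8, 8]), (138, [178.0, 277.0], [21, 9]), (46, [244.0, 281.0], [27, 2])]
side [(308, [247.0, 240.0], [76, 81]), (140, [285.0, 249.0], [16, 20]), (63, [286.0, 287.0], [58, 25])]
board 186 [214.1 185.2] rect [214.5 186. ] [17. 12.] 0.0
board 6046 [236.  252.8] rect [226.5 251.2] [122.5  61.9] 0.8
biscuit 15 [328.2 240. ] rect [328.5 240.5] [11.  1.] 90.0
biscuit 45 [380.6 257.8] rect [380.5 258.1] [6.3 7.3] 71.6
t 36.7 lip now [0.473 0.11  0.225] rot [ 0.  -0.3 -0. ] shift(current tool) [-0.0012 -0.0074  0.2072] q [ -40.   29.    2.   96.   -1.   55. -128.]
```

```bash
python3 -c "
from h import *
t=cal('top')
print(ray(t,380.5,257.5,.02),ray(t,388,273,.02),ray(t,214,185,.03),ray(t,248,183,.07))"
python3 jog.py '[[[-0.0192,-0.1184,0.48],[0,0,0]],[[0,0,0.64],[0,0,0]],[[0,0,0.64],[0,0,0]],[[0,0,0.64],[0,0,0]],[[0,0,0.48],[0,0,0]],[[0,0,0.24],[0,0,0]],[[0,0,0.096],[0,0,0]],[[0,0,0],[0,0,0]]]'
python3 jog.py '[[[0,0,0.064],[0,0,0]],[[0,0,0],[0,0,0]]]'
python3 jog.py '[[[0,0,0.064],[0,0,0]],[[0,0,0],[0,0,0]]]'
```

```text
[ 0.4875 -0.1109  0.02  ] [ 0.4488 -0.1297  0.02  ] [0.6658 0.3172 0.03  ] [0.6617 0.2232 0.07  ]
time_s: 37.78
ee_pos: [0.4723, 0.3536, 0.231]
orientation: [[1.0, -0.001, 0.007], [-0.001, -1.0, 0.001], [0.007, -0.001, -1.0]]
force: [0.4, 0.1, -2.3]
finger_gap: 0.125
grasp_force: 30.0
time_s: 38.02
ee_pos: [0.472, 0.3537, 0.2268]
orientation: [[1.0, -0.0, 0.007], [-0.0, -1.0, 0.001], [0.007, -0.001, -1.0]]
force: [-0.5, -0.5, -2.0]
finger_gap: 0.128
grasp_force: 30.0
time_s: 38.28
ee_pos: [0.4718, 0.3535, 0.2221]
orientation: [[1.0, -0.0, 0.006], [-0.0, -1.0, 0.0], [0.006, -0.0, -1.0]]
force: [0.4, -0.2, -2.8]
finger_gap: 0.127
grasp_force: 30.0
```

Scaled: 0.003 m is 0.048, 0.002 m is 0.032.

```bash
python3 jog.py '[[[0,0,0.048],[0,0,0]],[[0,0,0.032],[0,0,0]],[[0,0,0],[0,0,0]]]'
python3 jog.py '[[[0,0,0.024],[0,0,0]],[[0,0,0],[0,0,0]]]'
```

```text
time_s: 38.65
ee_pos: [0.4719, 0.3535, 0.2171]
orientation: [[1.0, -0.0, 0.006], [-0.0, -1.0, 0.0], [0.006, -0.0, -1.0]]
force: [-0.7, -0.8, -2.8]
finger_gap: 0.124
grasp_force: 30.0
time_s: 38.9
ee_pos: [0.472, 0.3536, 0.2158]
orientation: [[1.0, -0.0, 0.006], [-0.0, -1.0, 0.0], [0.006, -0.0, -1.0]]
force: [-0.4, 0.6, -1.9]
finger_gap: 0.126
grasp_force: 30.0
```

Scaled: 0.001 m is 0.016.

```bash
python3 jog.py '[[[0,0,0.016],[0,0,0]],[[0,0,0],[0,0,0]],[[0,0,0],[0,0,0]]]'
python3 jog.py '[[[0,0,0],[0,0,0]],[[0,0,0],[0,0,0]],[[0,0,0],[0,0,0]],[[0,0,0],[0,0,0]],[[0,0,-0.32],[0,0,0]],[[0,0,-0.48],[0,0,0]],[[0,0,-0.8],[0,0,0]],[[0,0,-0.96],[0,0,0]],[[0,0,-0.96],[0,0,0]],[[0,0,-0.48],[0,0,0]]]' 0.36
python3 chk.py
python3 d.py .60 .0 .30 90
```

```text
time_s: 39.28
ee_pos: [0.4722, 0.3536, 0.2153]
orientation: [[1.0, -0.0, 0.007], [-0.0, -1.0, 0.001], [0.007, -0.001, -1.0]]
force: [-0.5, -0.2, 4.4]
finger_gap: 0.126
grasp_force: 30.0
time_s: 40.52
ee_pos: [0.4707, 0.3536, 0.4686]
orientation: [[1.0, -0.0, 0.01], [-0.0, -1.0, 0.004], [0.01, -0.004, -1.0]]
force: [1.0, 0.8, -1.0]
finger_gap: 0.362
grasp_force: 0.0
board 4683 [243.7 260.7] rect [241.5 260.6] [98.8 50.5] 0.8
biscuit 135 [213.3 185.3] rect [213.5 185.5] [11. 15.] 90.0
biscuit 17 [328.2 240.7] rect [328.5 241. ] [14.  1.] 90.0
biscuit 40 [380.9 257.8] rect [381. 258.] [6.3 6.3] 71.6
t 40.6 rot [-0.4 -0.8 -0. ] shift [ 0.1287  0.354  -0.009 ] q [ -41.   27.    2.   92.   -1.   60. -129.] grasp [0.4738 0.3552 0.291 ]
```

The board lies flat (the same 99×50 px footprint as at the start) and both biscuits are in the tin. Now close the fingers and go behind the lid's edge.

```bash
python3 jog.py '[[[0.32,0.32,-0.64],[-0.08,-0.16,0]],[[0.48,0.64,0],[0,0,0]],[[0.48,0.8,0],[0,0,0]],[[0.48,0.8,0],[0,0,0]],[[0.448,0.8,0],[0,0,0]],[[0,0.8,0],[0,0,0]],[[0,0.8,0],[0,0,0]],[[0,0.64,0],[0,0,0]],[[0,0,0],[0,0,0]]]' 0.0
python3 d.py .610 .003 .244 90
```

```text
time_s: 41.7
ee_pos: [0.6079, -0.0011, 0.5056]
orientation: [[1.0, -0.007, -0.009], [-0.007, -1.0, -0.009], [-0.009, 0.009, -1.0]]
force: [-0.2, 0.1, 0.1]
finger_gap: 0.005
grasp_force: 0.0
t 41.7 rot [ 0.5  0.5 -0.4] shift [ 0.0021 -0.0041  0.0812] q [ -6.  28.   5.  86.  -2.  67. -91.] grasp [ 0.6063 -0.0027  0.3252]
```

Scaled: 0.03 m is 0.48, 0.02 m is 0.32, 0.5 degrees is 0.1.

```bash
python3 jog.py '[[[0.048,-0.064,0.32],[0.1,0.1,0]],[[0,0,0.48],[0,0,0]],[[0,0,0.32],[0,0,0]],[[0,0,0.16],[0,0,0]],[[0,0,0],[0,0,0]]]'
python3 jog.py '[[[-0.16,0,0],[0,0,0]],[[-0.16,0,0],[0,0,0]],[[-0.16,0,0],[0,0,0]],[[-0.16,0,0],[0,0,0]],[[0,0,0],[0,0,0]]]'
```

```text
time_s: 42.32
ee_pos: [0.611, 0.0082, 0.4255]
orientation: [[1.0, 0.001, -0.0], [0.001, -1.0, 0.002], [-0.0, -0.002, -1.0]]
force: [0.4, 0.3, 0.7]
finger_gap: 0.003
grasp_force: 0.0
time_s: 42.95
ee_pos: [0.5702, 0.0074, 0.4264]
orientation: [[1.0, -0.0, 0.0], [-0.0, -1.0, 0.002], [0.0, -0.002, -1.0]]
force: [1.1, -0.1, -0.4]
finger_gap: 0.003
grasp_force: 0.0
```

Contact is felt (Fx 1.1 N). Now sweep the fingertip along the lid's arc.

Scaled: 0.005 m is 0.08, -0.0187 m is -0.2992.

```bash
python3 jog.py '[[[-0.2992,0,0],[0,0,0]],[[-0.2992,0,0],[0,0,0]],[[-0.288,0,0.08],[0,0,0]],[[-0.2848,0,0.088],[0,0,0]],[[-0.248,0,0.176],[0,0,0]],[[-0.248,0,0.176],[0,0,0]],[[0,0,0],[0,0,0]]]'
python3 jog.py '[[[-0.192,0,0.232],[0,0,0]],[[-0.192,0,0.232],[0,0,0]],[[-0.128,0,0.272],[0,0,0]],[[-0.128,0,0.272],[0,0,0]],[[-0.056,0,0.256],[0,0,0]],[[-0.056,0,0.208],[0,0,0]],[[0,0,0],[0,0,0]]]'
```

```text
time_s: 43.82
ee_pos: [0.4659, 0.0075, 0.393]
orientation: [[1.0, -0.0, -0.002], [-0.0, -1.0, 0.002], [-0.002, -0.002, -1.0]]
force: [-0.3, -0.1, 0.1]
finger_gap: 0.003
grasp_force: 0.0
time_s: 44.7
ee_pos: [0.4204, 0.0077, 0.301]
orientation: [[1.0, -0.0, -0.0], [-0.0, -1.0, 0.002], [-0.001, -0.002, -1.0]]
force: [0.1, 0.7, 0.6]
finger_gap: 0.006
grasp_force: 0.0
```

```bash
for i in 1; do python3 jog.py '[[[0,0,0.064],[0,0,0]],[[0,0,0.048],[0,0,0]],[[0,0,0],[0,0,0]]]'; done; python3 jog.py '[[[0,0,0.032],[0,0,0]],[[0,0,0],[0,0,0]]]'
```

```text
time_s: 45.08
ee_pos: [0.4202, 0.0078, 0.2945]
orientation: [[1.0, -0.0, 0.001], [-0.0, -1.0, 0.002], [0.001, -0.002, -1.0]]
force: [-0.0, 0.9, 0.2]
finger_gap: 0.007
grasp_force: 0.0
time_s: 45.32
ee_pos: [0.4201, 0.0077, 0.2937]
orientation: [[1.0, -0.0, 0.002], [-0.0, -1.0, 0.002], [0.002, -0.002, -1.0]]
force: [-3.2, -0.8, 15.4]
finger_gap: 0.001
grasp_force: 7.9
```

It stopped solid with tips at 0.0947 m, 15 N: the lid is shut. Retreat, then verify by numbers.

```bash
python3 jog.py '[[[0,0,-0.32],[0,0,0]],[[0,0,-0.64],[0,0,0]],[[0,0,-0.8],[0,0,0]],[[0,0,-0.8],[0,0,0]],[[0.32,-0.8,0],[0,0,0]],[[0.32,-0.8,0],[0,0,0]],[[0,-0.8,0],[0,0,0]],[[0,-0.8,0],[0,0,0]],[[0,0,0],[0,0,0]]]'
python3 bis.py
python3 - <<'E'
from h import *
t=cal("top");s=cal("side");a=t["color"].astype(int);b=cv2.imread("pics/top0.png").astype(int);k=cv2.imread("pics/r1t.png").astype(int)
print("knob exp",proj(t,(.417,-.06,.125)),proj(s,(.417,-.06,.125)),"tin front corners exp",proj(t,(.386,.025,.094)),proj(t,(.386,-.145,.094)))
D=abs(a-b).sum(2)
for n,(x0,x1,y0,y1) in dict(salt=(240,257,174,195),timer=(203,228,170,196),mug=(158,195,150,195),bowl=(434,484,218,266),caddy=(443,497,285,322)).items():print(n,(D[y0:y1,x0:x1]>60).mean().round(3))
S=s["color"].astype(int);S0=cv2.imread("pics/side0.png").astype(int);print("side bowl/caddy diff",(abs(S-S0).sum(2)[230:335,125:210]>60).mean())
# white lumps in bowl
m=(s["color"].min(2)>190).astype("uint8");n,l,q,c=cv2.connectedComponentsWithStats(m[285:335,155:207]);print([(int(q[i,4]),(c[i]+[155,285]).round().tolist()) for i in range(1,n) if q[i,4]>5])
# tin area: interior remaining? lid mean brightness rows
print(t["color"][205:300:10,365].tolist())
E
```

```text
time_s: 46.45
ee_pos: [0.459, 0.2116, 0.4527]
orientation: [[1.0, 0.007, 0.0], [0.007, -1.0, 0.004], [0.0, -0.004, -1.0]]
force: [-0.1, -0.6, -0.3]
finger_gap: 0.009
grasp_force: 0.0
top [(19, [282.0, 238.0], [16, 2]), (26, [280.0, 251.0], [14, 2]), (16, [244.0, 257.0], [16, 1]), (36, [363.0, 282.0], [10, 12]), (18, [368.0, 281.0], [6, 7]), (17, [278.0, 286.0], [14, 2])]
side [(85, [255.0, 213.0], [11, 10]), (19, [224.0, 239.0], [8, 16]), (153, [272.0, 271.0], [81, 30]), (19, [306.0, 279.0], [18, 8])]
knob exp [364.  283.2] [255.4 216.5] tin front corners exp [326.3 296.5] [399.2 297.8]
salt 0.171
timer 0.108
mug 0.146
bowl 0.048
caddy 0.026
side bowl/caddy diff 0.03137254901960784
[]
[[110, 117, 119], [109, 117, 118], [80, 99, 73], [84, 104, 80], [79, 97, 74], [80, 99, 75], [57, 71, 54], [74, 90, 68], [46, 112, 138], [81, 100, 77]]
```

```bash
python3 - <<'E'
from h import *
def bl(D,x0,x1,y0,y1):
    n,l,q,c=cv2.connectedComponentsWithStats((D[y0:y1,x0:x1]>60).astype("uint8"));return [(int(q[i,4]),(c[i]+[x0,y0]).round().tolist()) for i in range(1,n) if q[i,4]>4]
for n in("top","side"):
    c=cal(n)["color"].astype(int);D=abs(c-cv2.imread(f"pics/{n}0.png").astype(int)).sum(2)
    print(n,"bowl",bl(D,*((434,484,218,266) if n=="top" else (150,210,280,335))),"caddy",bl(D,*((443,497,285,322) if n=="top" else (125,180,230,292))))
    print("bystanders",bl(D,*((150,262,145,200) if n=="top" else (400,460,240,285))))
E
```

```text
top bowl [(100, [454.0, 245.0])] caddy [(5, [494.0, 303.0]), (12, [488.0, 308.0])]
bystanders [(57, [248.0, 148.0]), (7, [251.0, 156.0]), (731, [190.0, 191.0]), (58, [246.0, 181.0])]
side bowl [(158, [183.0, 313.0])] caddy [(6, [130.0, 240.0]), (7, [133.0, 242.0]), (6, [144.0, 247.0]), (26, [151.0, 252.0]), (21, [137.0, 256.0]), (17, [134.0, 257.0]), (13, [150.0, 256.0])]
bystanders [(78, [414.0, 259.0])]
```

```bash
python3 -c "
from plant import robot
print(robot.sign_off())"
```

```text
the job is handed in; nothing more can be done
None
```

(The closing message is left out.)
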